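# Unbolt the calibration-weight case against its spring catch

## Robot

A 7-joint arm with a two-finger parallel gripper is mounted at the origin on the work surface. World frame = base frame: x ahead of the robot, y to its left, z up, the work surface at z = 0. Lengths are in m, angles in rad, forces in N, time in s.
With the tool pointing down it reaches from about 0.425 to 0.925 m from the base axis. Payload 6.8 kg.
Tool frame: the origin (TCP) lies midway between the tips of the shut fingers; the grasp point (between the pads) lies 19 mm behind it (bot.grasp_offset is the distance from the TCP to the grasp point, in m); z points along the fingers, x is the direction in which the jaws open and shut, and the axes are right-handed (so a half turn about z gives the same grasp; the last joint's range is limited). The gripper opens to 85 mm and grips with 20 to 120 N. Pads are 22 mm wide; open, the fingers measure 114 mm over their backs; the gripper's body (76 mm by 85 mm) begins 54 mm behind the grasp point. The pads swing forward as they close: fully open they stand 13 mm farther back than shut.
Start: joints at [1.106, 0.477, 0.022, 1.555, -0.011, 1.109, -0.083], TCP at [0.236, -0.633, 0.231] pointing down, gripper open.
Joint ranges: [-2.96, 2.96], [-0.34, 2.1], [-1.41, 1.46], [0.24, 2.44], [-1.37, 4.51], [0.17, 1.92], [-2.96, 2.96]. Speed limits (rad/s): [2.39, 2.39, 3.14, 3.14, 3.14, 3.14, 3.14].

## Interface

Orientations are given as a unit quaternion [w, x, y, z].
In Python, from station import bot, imaging gives the robot as it stands. The module is installed in compiled form; this text tells all that it offers.
- The arm moves only by the tool apply_moves, never from a script. Its argument "increments" is a list of rows, each a list of 7 numbers: the shift along the tool's x, y, z in mm, then the turn, a rotation vector about the tool's x, y, z in degrees, then the closure, from -1 (fully open) to 1 (shut). In form: [[dx, dy, dz, rx, ry, rz, grip], ...]. A call has exactly 8 rows; each row shifts and turns the pose as measured when the row begins, along the tool's axes as they then stand; what a row does not reach is not made up. A row lasts 1/8 s, in which the tool goes at most 62.5 mm and 10.7 degrees, less where a joint would pass 70% of its speed; a pose out of reach is approached as far as the arm can. A call with a gripper value outside its range is refused whole. The fingers move at their own pace and stop on an object; "grip_force" is the grip in N (left out, the last holds). Time passes only in rows, so rows that do not move let the fingers close, or fill a call up. It gives the time, the measured TCP pose, the force and the opening at its end, in the units of the state.
- bot.get_obs(): the state, without advancing time (a new reading comes with each control period).
- imaging.read_camera(name): name is "side" or "top" or "wrist"; returns the picture (400x640x3 uint8, red, green, blue); there is no depth.
- imaging.get_calibration(name): a dict with "K" (3x3 intrinsics, pixels), "k1" (the pictures are not rectified: a ray, as slopes to the right and down, at radius r is drawn at 1 + k1 r^2 times it, then the intrinsics apply), "extrinsics" (4x4, takes a point from camera to world coordinates). Camera axes: x right, y down, z forward; pixel columns grow to the right and rows downward; lengths in m; the calibration is good to about 2 mm. A picture is of the moment at which its call begins: read the wrist's pose just before it. get_calibration takes no time and is no camera call; for the wrist camera it gives the pose at the moment of the call.
- bot.hand_in(): hands the job in, once; it reports no verdict.
The state is a dict: "t": time; "q": joint angles; "joint_vel": joint speeds; "joint_torque": joint torques, N m; "eef_pos": TCP position; "tool_rot": TCP orientation; "contact_force": force on the tool from outside, world axes, zero at the start; "torque": the same for the moment, N m; "gripper_width": opening from 0.0 (shut) to 1.0 (fully open).
Only numpy, scipy, OpenCV 4.12 (cv2) and the standard library are available. Lean on these libraries where they do the work, as an engineer would, in place of code of your own. Each camera call takes 0.05 s, during which the arm holds its last target.

## Task

Unbolt the calibration-weight case: press its spring safety catch down with one fingertip and keep it down all the way while the other fingertip pushes the bolt's upright lug from home to fully open. Then let go, so that the catch springs up and locks the bolt open, and move clear. Only touch the catch and the bolt; do not lift, push or knock over the weights, glassware and tools around them.

Things in the scene. Friction and masses are not known exactly. Their poses are not given: they have to be found in the camera images.
- case: Weight case fixed to the bench, 250 mm (x) by 300 mm (y) by 90 mm tall; origin at the centre of its underside, z up. On its flat top: lid on the -y side with a 27 mm high handle; deck on the +y side with the bolt (straps 18 mm high) and the catch (housing 10 mm high). Positions of these parts are given in the case's axes.
- bolt (a joint): Steel bolt bar along y at x = -32 mm, top 13 mm above the case. Value in m: 0 = home in the lid's keeper (up to 1 mm of play), 0.040 = fully open at its stop, towards the case's +y. 2 N friction, stays where left. Its three side teeth are blocked unless the catch is held down; if the catch rises part-way it jams. From 0.034 on the catch can rise behind the last tooth.
- lug_top (a point): centre of the top of the bolt's upright lug. The lug is 24 mm wide (x), 12 mm thick (y) and stands 36 mm above the bar, its top 50 mm above the case's top. Moves with the bolt.
- lug_push (a point): centre of the lug's flat -y face at a good pushing height, 12 mm below the lug's top. Push here towards the case's +y. Moves with the bolt.
- catch (a joint): Spring safety catch: moves straight down. Value in m: 0 = up (locking), 0.012 = pressed to its stop. The bolt is free beyond 0.006. The spring takes about 3 N at the start and 6 to 7 N at the stop, and raises it again when released.
- catch_top (a point): centre of the top of the catch's press bar: flat steel, 24 mm wide (x), 100 mm long (y), parallel to the bolt at x = +32 mm: 64 mm from the lug's middle, 40 mm clear between facing sides. When up, its top is 34 mm above the case and 16 mm below the lug's top. A fingertip can press and slide anywhere along it. Moves with the catch.
- weight_big: Bystander: steel knob weight, 36 mm across, 56 mm tall, standing loose on the case's deck; origin at the centre of its underside. Leave alone.
- weight_small: Bystander: steel knob weight, 26 mm across, 38 mm tall, standing loose on the case's deck; origin at the centre of its underside. Leave alone.
- jar: Bystander: closed white jar, 70 mm across, 110 mm tall, on the bench; origin at the centre of its underside. Leave alone.
- beaker: Bystander: open glass beaker, 68 mm across, 85 mm tall, on the bench; origin at the centre of its underside. Leave alone.
- amber_bottle: Bystander: amber bottle, 60 mm across, 120 mm tall, on the bench; origin at the centre of its underside. Leave alone.
- spatula: Bystander: slim steel lab spatula, about 183 mm long, 10 mm wide, 8 mm tall, lying on the bench beyond the case; origin at the centre of its underside (about mid-length). Leave alone.
- vial: Bystander: small glass vial with a black cap, 28 mm across, 50 mm tall, on the bench; origin at the centre of its underside. Leave alone.

How it is judged:
On the way, in this order (a step that is already met when the one before it is completed fails the run):
1. the catch is held down by a finger, the bolt still home (value of joint catch above 0.006 m and value of joint bolt below 0.005 m and contact force between the fingers and catch above 0.5 N), for 0.1 s.
2. the bolt is fully open with the catch still held down by a finger (value of joint catch above 0.005 m and value of joint bolt above 0.034 m and contact force between the fingers and catch above 0.5 N), for 0.05 s.
At the end, for the whole second after the job is handed in: The bolt is open by at least 34 of its 40 mm and at rest, and the catch has sprung up again to within 2 mm of its top position (value of joint bolt above 0.034 m and value of joint catch below 0.002 m and velocity of joint bolt between -0.005 and 0.005 m/s); the robot touches nothing.
It fails at once if the catch came up while the bolt was part-way (between 5 and 33 mm) (value of joint catch below 0.003 m and value of joint bolt between 0.005 and 0.033 m).
It fails at once if a bystander was lifted, pushed more than 20 mm or tipped (distance of any of weight_big, weight_small, jar, beaker, amber_bottle, spatula, vial from where it was at the start of the episode above 0.02 m or angle between any of weight_big, weight_small, jar, beaker, amber_bottle, spatula, vial's own z axis and vertical above 0.4 rad).
It also fails if it takes over 32 s, if anything falls off the work surface, if the arm or the gripper's body presses on something with over 40 N, if the wrist force passes 120 N, or if a joint passes its speed limit or range.

## Working session

There is one attempt and no reset: what is moved stays moved. The work goes in short steps, Python scripts to look and compute and a tool call to move; the robot and the scene stay as the last step left them, time stands still between calls to the robot, and variables do not carry over. Pictures are saved under pics/ and viewed, and the job is handed in when it is done.

Besides the shell and the picture viewer there is one more tool, called after "Emit:" as name(argument=value, ...) on one line, values as JSON. apply_moves: Moves the arm, as the interface text tells. Its arguments: {"type":"object","properties":{"increments":{"type":"array","items":{"type":"array","items":{"type":"number"}}},"grip_force":{"type":"number"}},"required":["increments"]}

```bash
mkdir -p pics
python3 - <<'E'
from station import bot, imaging
import cv2
print(bot.get_obs())
for n in("side","top","wrist"):
    c=imaging.get_calibration(n); print(n,c)
    cv2.imwrite(f"pics/{n}0.png",imaging.read_camera(n)[:,:,::-1])
E
```

```text
{'t': 0.0, 'q': array([ 1.10592659,  0.47776884,  0.02230981,  1.55648479, -0.0115349 ,
        1.10932221, -0.08311234]), 'joint_vel': array([-0.000813  , -0.00012584, -0.00155407, -0.00039216,  0.00019725,
        0.00040758, -0.00084948]), 'joint_torque': array([ 1.79745521e-04, -5.96456695e+01,  1.60764646e+00, -2.81197786e+01,
        1.23492029e-02,  9.44642583e-03,  1.43597390e-05]), 'eef_pos': array([ 0.23553828, -0.631912  ,  0.23033203]), 'tool_rot': array([-4.90623777e-04,  8.21360678e-01, -5.70408428e-01, -7.87876398e-04]), 'contact_force': array([ 0.40490089,  0.07645088, -0.33858574]), 'torque': array([ 0.00965775, -0.01174845,  0.00108572]), 'gripper_width': 0.9994286767548404}
side {'K': array([[366.26315885,   0.        , 323.91746363],
       [  0.        , 366.26315885, 198.17072357],
       [  0.        ,   0.        ,   1.        ]]), 'k1': -0.07917344755608091, 'extrinsics': array([[ 0.823023  , -0.28349117,  0.49220514,  0.22772983],
       [-0.56781455, -0.3880116 ,  0.72597082, -0.50037438],
       [-0.01482501, -0.87697192, -0.48031289,  0.5032225 ],
       
[... 265 characters left out ...]
rray([[-0.01041138, -0.99220477,  0.12418248,  0.48711575],
       [-0.99985832,  0.00868723, -0.01441746,  0.07681182],
       [ 0.01322627, -0.12431499, -0.99215465,  1.07011796],
       [ 0.        ,  0.        ,  0.        ,  1.        ]])}
wrist {'K': array([[290.6484479 ,   0.        , 321.04817573],
       [  0.        , 290.6484479 , 200.90322918],
       [  0.        ,   0.        ,   1.        ]]), 'k1': 0.0025281152036159414, 'extrinsics': array([[ 0.34858909, -0.89350585, -0.28307765,  0.3077565 ],
       [-0.93727502, -0.33266075, -0.10417466, -0.60711095],
       [-0.00108816,  0.30163575, -0.95342262,  0.37327187],
       [ 0.        ,  0.        ,  0.        ,  1.        ]])}
```

View pics/side0.png

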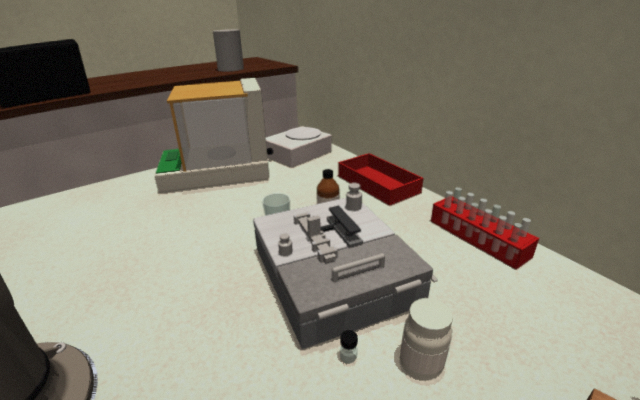

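View pics/top0.png

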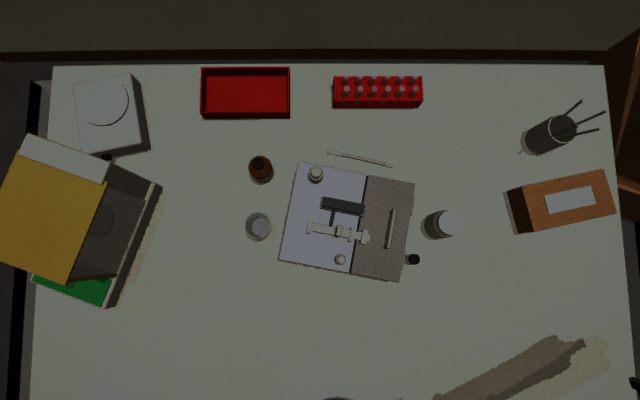

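Run:
```python
import cv2
a=cv2.imread("pics/top0.png")[150:290,260:430]
a=cv2.convertScaleAbs(a,alpha=1.4,beta=10)
cv2.imwrite("pics/top0z.png",cv2.resize(a,None,fx=4.2,fy=4.2,interpolation=cv2.INTER_CUBIC))
a=cv2.imread("pics/side0.png")[165:350,235:455]
cv2.imwrite("pics/side0z.png",cv2.resize(a,None,fx=3.2,fy=3.2,interpolation=cv2.INTER_CUBIC))
```

```text
(no output)
```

View pics/top0z.png

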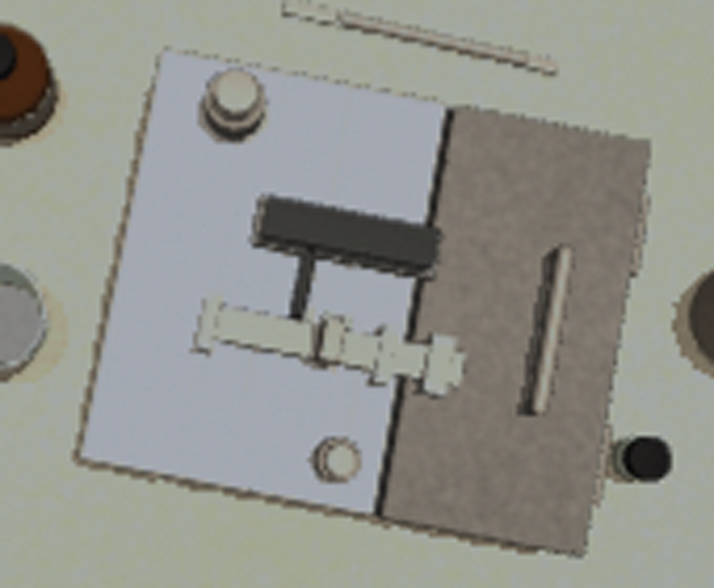

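View pics/side0z.png

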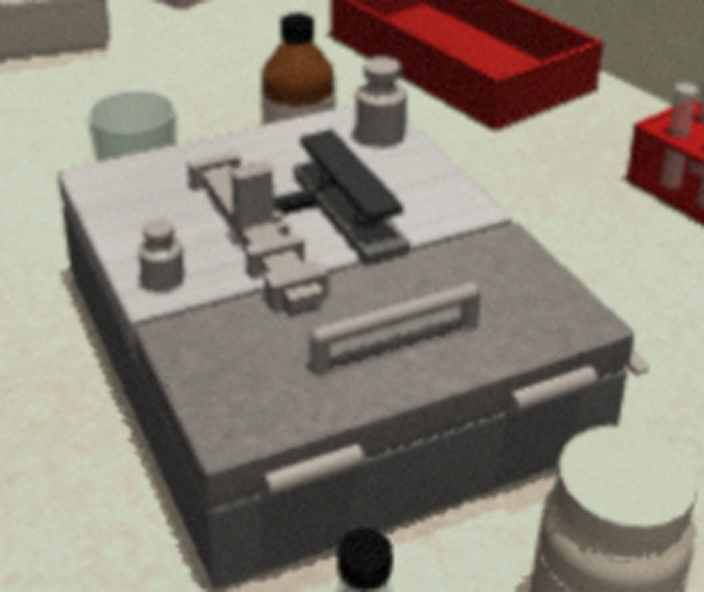

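View pics/wrist0.png

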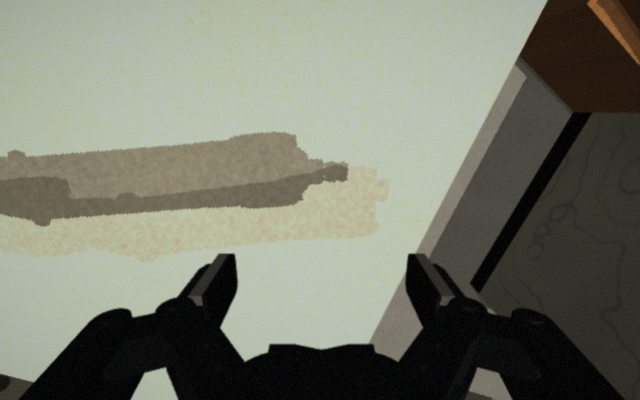

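```bash
cat > h.py <<'E'
import numpy as np, cv2
from station import bot, imaging
def ray(n,px,c=None):
    c=c or imaging.get_calibration(n); D=np.array([c["k1"],0,0,0,0.])
    p=cv2.undistortPoints(np.array(px,float).reshape(-1,1,2),c["K"],D)[:,0]
    E=c["extrinsics"]; d=np.c_[p,np.ones(len(p))]@E[:3,:3].T
    return E[:3,3],d
def plane(n,px,z,c=None):
    o,d=ray(n,px,c); return o+d*((z-o[2])/d[:,2])[:,None]
def proj(n,P,c=None):
    c=c or imaging.get_calibration(n); E=np.linalg.inv(c["extrinsics"])
    return cv2.projectPoints(np.array(P,float).reshape(-1,3),cv2.Rodrigues(E[:3,:3])[0],E[:3,3],c["K"],np.array([c["k1"],0,0,0,0.]))[0][:,0]
E
python3 - <<'E'
from h import *
from scipy.optimize import least_squares
z=lambda L:np.array(L)/4.2+[260,150]
s=lambda L:np.array(L)/3.2+[235,165]
# top view corners, case frame: (+x,+y),(+x,-y),(-x,-y),(-x,+y)
C=np.array([[.125,.15],[.125,-.15],[-.125,-.15],[-.125,.15]])
T=z([(163,50),(650,142),(582,553),(80,460)])
S=s([(635,337),(210,478),(60,175)]); Ci=C[[1,2,3]]
W=plane("top",T,.09); print("top",W); print("side",plane("side",S,.09))
def f(p,idx):
    c,sn=np.cos(p[2]),np.sin(p[2]); R=np.array([[c,-sn],[sn,c]])
    a=(C@R.T+p[:2]-W[:,:2]).ravel(); b=(Ci@R.T+p[:2]-plane("side",S,.09)[:,:2]).ravel()
    return [a,b,np.r_[a,b]][idx]
for i in range(3):
    r=least_squares(f,[.5,0,-.2],args=(i,)); print(i,r.x,np.degrees(r.x[2]),(r.fun*1e3).round(1))
print("catch top corners",plane("top",z([(268,197),(440,230),(432,270),(256,243)]),.124))
print("lug top",plane("top",z([(338,335)]),.14), "handle",plane("top",z([(565,250),(535,410)]),.117))
print("weights",plane("top",z([(237,93)]),.146),plane("top",z([(338,459)]),.128))
E
```

```text
top [[ 0.71867127  0.09382901  0.09      ]
 [ 0.66040576 -0.19750382  0.09      ]
 [ 0.41853482 -0.1475803   0.09      ]
 [ 0.4753875   0.14366812  0.09      ]]
side [[ 0.65669806 -0.20131437  0.09      ]
 [ 0.41733817 -0.15334011  0.09      ]
 [ 0.47553094  0.13391419  0.09      ]]
0 [ 0.56824984 -0.02689675 -0.19825122] -11.358958150646284 [ 1.7  1.7  0.9 -1.1 -2.4 -1.8 -0.1  1.1]
1 [ 0.56725737 -0.03281158 -0.19915109] -11.41051682502284 [ 3.4 -3.3 -2.3 -1.8 -1.1  5. ]
2 [ 0.5677851  -0.02938276 -0.19689941] -11.281504907609552 [ 1.  -0.6  0.6 -3.4 -2.7 -4.5 -0.8 -1.5  4.3  0.4 -1.5  1.3 -1.   8.3]
catch top corners [[ 0.62409204  0.03361858  0.124     ]
 [ 0.60416831 -0.06469306  0.124     ]
 [ 0.58119344 -0.0594907   0.124     ]
 [ 0.59761023  0.04085315  0.124     ]]
lug top [[ 0.54364198 -0.00363761  0.14      ]] handle [[ 0.59276876 -0.13780397  0.117     ]
 [ 0.50113235 -0.11732635  0.117     ]]
weights [[0.68033497 0.05127408 0.146     ]] [[ 0.47487536 -0.00335378  0.128     ]]
```

```bash
cat >> h.py <<'E'
def plan(goal,yaw,n,step=None):
    """rows toward goal xyz, tool-x yaw deg, in n rows; tool assumed pointing down"""
    o=bot.get_obs(); p=np.array(o["eef_pos"]); q=o["tool_rot"]
    from scipy.spatial.transform import Rotation as Ro
    R=Ro.from_quat(np.r_[q[1:],q[0]]).as_matrix(); th=np.degrees(np.arctan2(R[1,0],R[0,0]))
    print("t",o["t"],"pos",p.round(4),"yaw",th.round(2),"tilt z",R[:,2].round(4),"F",o["contact_force"].round(2),"w",round(o["gripper_width"],3))
    d=(np.array(goal)-p)/n*1e3; dy=(yaw-th)/n
    for i in range(n):
        a=np.radians(th+dy*i); ex=np.array([np.cos(a),np.sin(a)]); ey=np.array([ex[1],-ex[0]])
        print([round(float(v),1) for v in (d[:2]@ex,d[:2]@ey,-d[2])],"rz",round(-dy,2))
E
python3 -c "
from h import *
plan([.562,-.057,.25],-11.35,12)"
```

```text
t 0.15 pos [ 0.2356 -0.6321  0.2305] yaw -69.56 tilt z [-6.0e-04  1.3e-03 -1.0e+00] F [-0.32  1.03 -0.7 ] w 0.999
[-35.4, -42.2, -1.6] rz -4.85
[-31.7, -45.1, -1.6] rz -4.85
[-27.8, -47.6, -1.6] rz -4.85
[-23.7, -49.8, -1.6] rz -4.85
[-19.4, -51.6, -1.6] rz -4.85
[-14.9, -53.0, -1.6] rz -4.85
[-10.4, -54.1, -1.6] rz -4.85
[-5.8, -54.8, -1.6] rz -4.85
[-1.1, -55.1, -1.6] rz -4.85
[3.5, -55.0, -1.6] rz -4.85
[8.2, -54.5, -1.6] rz -4.85
[12.8, -53.6, -1.6] rz -4.85
```

Emit:
apply_moves(increments=[[-35, -42, -2, 0, 0, -5, -0.18], [-32, -45, -2, 0, 0, -5, -0.18], [-28, -48, -2, 0, 0, -5, -0.18], [-24, -50, -2, 0, 0, -5, -0.18], [-19, -52, -2, 0, 0, -5, -0.18], [-15, -53, -2, 0, 0, -5, -0.18], [-10, -54, -2, 0, 0, -5, -0.18], [-6, -55, -2, 0, 0, -5, -0.18]], grip_force=20)

```text
t: 1.15
eef_pos: [0.4496, -0.2368, 0.2445]
tool_rot: [0.0, 0.969, -0.249, -0.002]
contact_force: [0.9, -0.2, -0.2]
gripper_width: 0.586
```

```bash
python3 -c "
from h import *
plan([.562,-.057,.25],-11.35,6)"
```

```text
t 1.15 pos [ 0.4496 -0.2368  0.2445] yaw -28.8 tilt z [-3.7e-03  5.0e-04 -1.0e+00] F [ 0.85 -0.23 -0.16] w 0.586
[2.0, -35.3, -0.9] rz -2.91
[3.8, -35.1, -0.9] rz -2.91
[5.5, -34.9, -0.9] rz -2.91
[7.3, -34.6, -0.9] rz -2.91
[9.1, -34.2, -0.9] rz -2.91
[10.8, -33.7, -0.9] rz -2.91
```

Emit:
apply_moves(increments=[[2, -35, -1, 0, 0, -3, -0.18], [4, -35, -1, 0, 0, -3, -0.18], [6, -35, -1, 0, 0, -3, -0.18], [7, -35, -1, 0, 0, -3, -0.18], [9, -34, -1, 0, 0, -3, -0.18], [11, -34, -1, 0, 0, -3, -0.18], [0, 0, 0, 0, 0, 0, -0.18], [0, 0, 0, 0, 0, 0, -0.18]])

```text
t: 2.15
eef_pos: [0.5635, -0.0447, 0.2493]
tool_rot: [-0.001, 0.996, -0.085, -0.003]
contact_force: [0.8, 0.4, 0.7]
gripper_width: 0.589
```

```bash
python3 -c "
from h import *
plan([.562,-.057,.25],-11.35,1)
import pickle
c=imaging.get_calibration('wrist'); pickle.dump(c,open('w1.pkl','wb'))
cv2.imwrite('pics/w1.png',imaging.read_camera('wrist')[:,:,::-1])
"
```

```text
t 2.15 pos [ 0.5635 -0.0447  0.2493] yaw -9.74 tilt z [-0.0056  0.0017 -1.    ] F [0.84 0.43 0.72] w 0.589
[0.6, 12.3, -0.7] rz 1.61
```

View pics/w1.png

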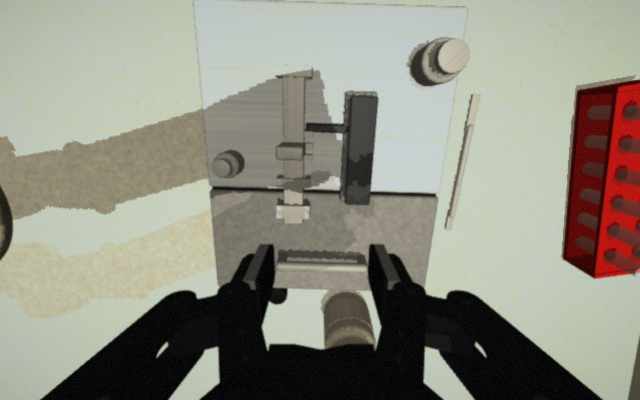

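Run:
```python
import cv2
a=cv2.imread("pics/w1.png")[55:235,245:405]
a=cv2.convertScaleAbs(a,alpha=1.3,beta=20)
cv2.imwrite("pics/w1z.png",cv2.resize(a,None,fx=3.3,fy=3.3,interpolation=cv2.INTER_CUBIC))
a=cv2.imread("pics/top0.png")[190:260,290:390]
cv2.imwrite("pics/t0zz.png",cv2.resize(a,None,fx=7,fy=7,interpolation=cv2.INTER_CUBIC))
```

```text
(no output)
```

View pics/w1z.png

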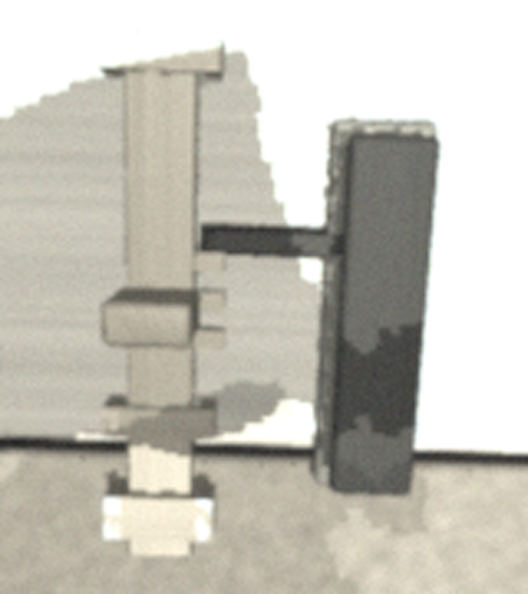

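View pics/t0zz.png

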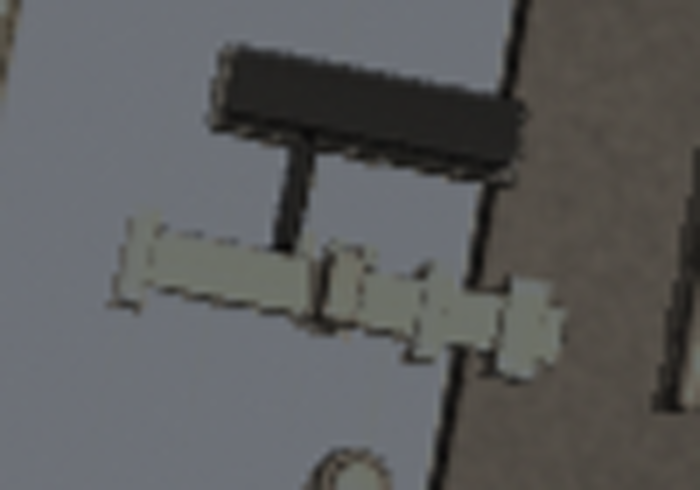

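Run:
```python
from h import *
import pickle
c=pickle.load(open('w1.pkl','rb'))
w=lambda L:np.array(L)/3.3+[245,55]
t=lambda L:np.array(L)/7+[290,190]
a=np.radians(-11.35); ex=np.array([np.cos(a),np.sin(a)]); ey=np.array([-ex[1],ex[0]]); o=np.array([.568,-.028])
def show(n,P): 
    d=P[:,:2]-o; q=np.c_[d@ex,d@ey]*1e3; print(n,"case mm",q.round(1).tolist(),"mean",q.mean(0).round(1),"world",P.mean(0).round(4))
show("lug w",plane("wrist",w([(103,303),(192,303),(192,345),(103,345)]),.14,c))
show("catch w",plane("wrist",w([(350,138),(437,138),(411,490),(332,490)]),.124,c))
show("lug t",plane("top",t([(335,245),(368,252),(362,318),(328,318)]),.14))
show("catch t",plane("top",t([(235,48),(522,100),(515,172),(222,118)]),.124))
P=plane("wrist",w([(332,490),(350,138)]),.124,c); d=P[1]-P[0]; print(np.degrees(np.arctan2(d[1],d[0]))-90)
P=plane("wrist",w([(411,490),(437,138)]),.124,c); d=P[1]-P[0]; print(np.degrees(np.arctan2(d[1],d[0]))-90)
```

```text
lug w case mm [[-41.4, 25.8], [-18.2, 26.5], [-18.1, 15.5], [-41.6, 14.8]] mean [-29.8  20.7] world [ 0.5428 -0.0019  0.14  ]
catch w case mm [[22.0, 68.7], [44.9, 69.3], [45.6, -28.1], [22.4, -28.8]] mean [33.7 20.3] world [ 0.605  -0.0147  0.124 ]
lug t case mm [[-18.8, 27.1], [-19.1, 15.8], [-41.2, 13.9], [-43.3, 25.1]] mean [-30.6  20.5] world [ 0.542  -0.0019  0.14  ]
catch t case mm [[42.9, 72.0], [43.7, -28.2], [18.8, -30.1], [18.2, 72.0]] mean [30.9 21.4] world [ 0.6025 -0.0131  0.124 ]
-11.11068989054472
-10.927609014508391
```

```bash
python3 -c "
from h import *
plan([.568,-.033,.136],-11.2,6)"
```

```text
t 2.2 pos [ 0.5635 -0.0445  0.2494] yaw -9.74 tilt z [-0.0053  0.002  -1.    ] F [ 1.09 -0.01 -0.2 ] w 0.591
[0.4, -2.0, 18.9] rz 0.24
[0.4, -2.0, 18.9] rz 0.24
[0.4, -2.0, 18.9] rz 0.24
[0.4, -2.0, 18.9] rz 0.24
[0.4, -2.0, 18.9] rz 0.24
[0.4, -2.0, 18.9] rz 0.24
```

Emit:
apply_moves(increments=[[1, -4, 10, 0, 0, 0.5, -0.18], [1, -4, 15, 0, 0, 0.5, -0.18], [1, -4, 20, 0, 0, 0.5, -0.18], [0, -1, 20, 0, 0, 0, -0.18], [0, 0, 20, 0, 0, 0, -0.18], [0, 0, 18, 0, 0, 0, -0.18], [0, 0, 8, 0, 0, 0, -0.18], [0, 0, 0, 0, 0, 0, -0.18]])

```text
t: 3.2
eef_pos: [0.5653, -0.035, 0.129]
tool_rot: [0.0, 0.995, -0.103, -0.005]
contact_force: [0.5, 0.2, 0.4]
gripper_width: 0.592
```

```bash
python3 -c "
from h import *
plan([.568,-.033,.136],-11.2,1)
for n,(x,y,w,h,f) in dict(side=(250,130,170,150,4),top=(290,170,120,100,6),wrist=(180,20,280,380,1.5)).items():
    a=imaging.read_camera(n)[:,:,::-1]
    a=cv2.convertScaleAbs(a[y:y+h,x:x+w],alpha=1.4,beta=15)
    cv2.imwrite(f'pics/{n}2.png',cv2.resize(a,None,fx=f,fy=f,interpolation=cv2.INTER_CUBIC))
"
```

```text
t 3.2 pos [ 0.5653 -0.035   0.129 ] yaw -11.78 tilt z [-1.030e-02  7.000e-04 -9.999e-01] F [0.53 0.23 0.4 ] w 0.592
[2.3, -2.5, -7.0] rz -0.58
```

View pics/side2.png

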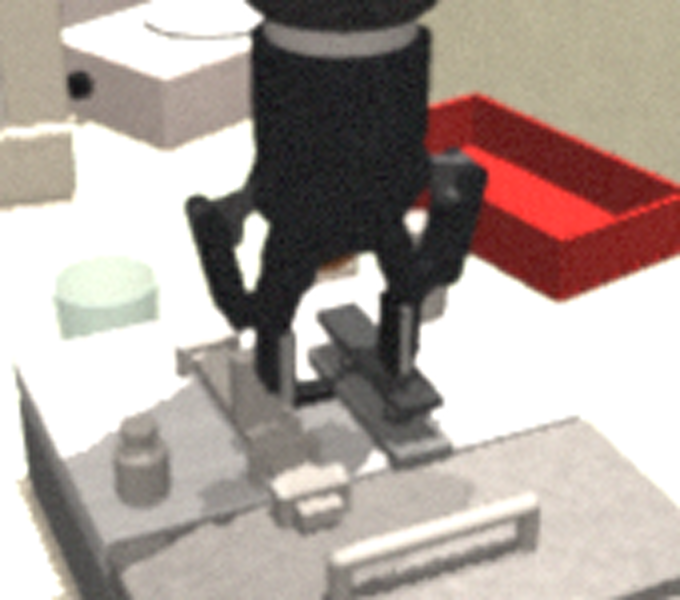

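View pics/wrist2.png

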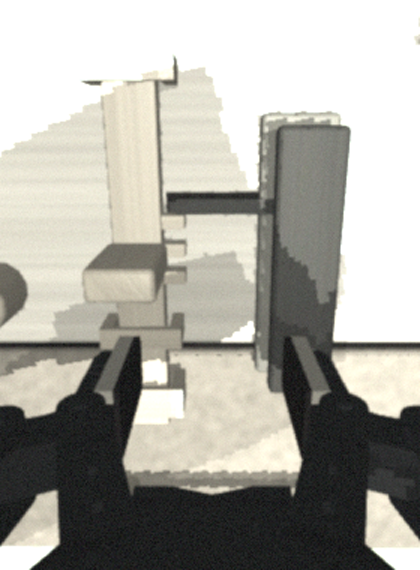

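```bash
python3 -c "
from h import *
from scipy.spatial.transform import Rotation as Ro
o=bot.get_obs(); q=o['tool_rot']; R=Ro.from_quat(np.r_[q[1:],q[0]]).as_matrix()
for h in (0,4,8):
  P=[o['eef_pos']+R@np.array([x,y,-h])/1e3 for x in (-40,-32,-25,25,32,40) for y in (-11,11)]
  print(h,'wrist',((proj('wrist',P)-[180,20])*1.5).round(0).tolist()); print('side',((proj('side',P)-[250,130])*4).round(0).tolist())
"
```

```text
0 wrist [[98.0, 322.0], [103.0, 376.0], [121.0, 322.0], [124.0, 376.0], [140.0, 322.0], [143.0, 376.0], [281.0, 322.0], [278.0, 376.0], [300.0, 322.0], [297.0, 376.0], [323.0, 322.0], [318.0, 376.0]]
side [[250.0, 388.0], [267.0, 412.0], [266.0, 384.0], [284.0, 408.0], [280.0, 381.0], [298.0, 405.0], [376.0, 358.0], [397.0, 381.0], [389.0, 355.0], [410.0, 378.0], [404.0, 352.0], [425.0, 374.0]]
4 wrist [[95.0, 327.0], [100.0, 382.0], [118.0, 327.0], [122.0, 382.0], [139.0, 327.0], [142.0, 382.0], [282.0, 327.0], [279.0, 382.0], [302.0, 327.0], [299.0, 382.0], [325.0, 327.0], [321.0, 382.0]]
side [[249.0, 380.0], [267.0, 405.0], [265.0, 377.0], [284.0, 401.0], [279.0, 374.0], [298.0, 397.0], [376.0, 351.0], [397.0, 374.0], [390.0, 348.0], [410.0, 370.0], [405.0, 344.0], [425.0, 367.0]]
8 wrist [[92.0, 332.0], [98.0, 388.0], [116.0, 332.0], [120.0, 388.0], [137.0, 332.0], [140.0, 388.0], [284.0, 332.0], [281.0, 388.0], [305.0, 332.0], [301.0, 388.0], [328.0, 332.0], [323.0, 388.0]]
side [[249.0, 373.0], [267.0, 397.0], [265.0, 369.0], [283.0, 393.0], [279.0, 366.0], [298.0, 390.0], [377.0, 344.0], [397.0, 366.0], [390.0, 341.0], [410.0, 363.0], [405.0, 337.0], [426.0, 360.0]]
```

View pics/top2.png

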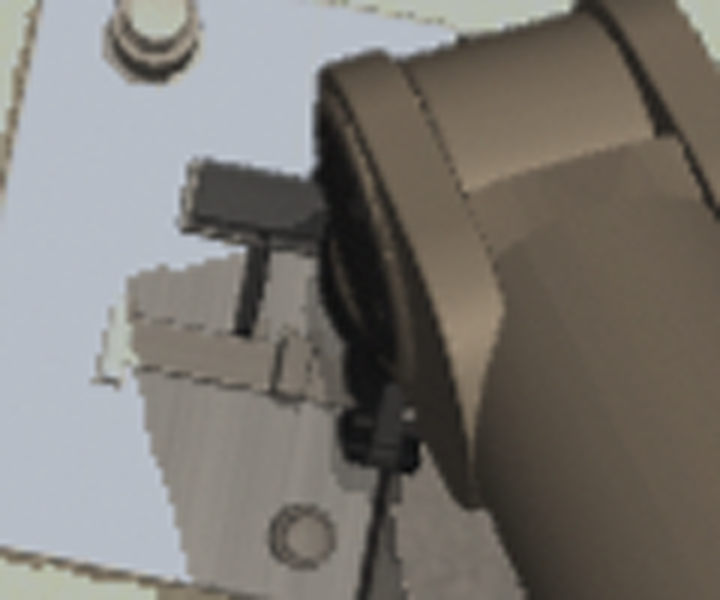

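Emit:
apply_moves(increments=[[1, -1, 1, 0, 0, -0.3, -0.22], [1, -1, 1, 0, 0, -0.3, -0.22], [0, 0, 1, 0, 0, 0, -0.22], [0, 0, 1, 0, 0, 0, -0.22], [0, 0, 1, 0, 0, 0, -0.22], [0, 0, 1, 0, 0, 0, -0.22], [0, 0, 0, 0, 0, 0, -0.22], [0, 0, 0, 0, 0, 0, -0.22]])

```text
t: 4.35
eef_pos: [0.5697, -0.0333, 0.1254]
tool_rot: [0.0, 0.995, -0.097, -0.003]
contact_force: [0.2, -0.9, 0.7]
gripper_width: 0.613
```

```bash
python3 -c "
from h import *
plan([.568,-.033,.115],-11.2,1)
"
```

```text
t 4.35 pos [ 0.5697 -0.0333  0.1254] yaw -11.15 tilt z [-5.e-03  3.e-04 -1.e+00] F [ 0.19 -0.89  0.65] w 0.613
[-1.7, 0.1, 10.4] rz 0.05
```

Emit:
apply_moves(increments=[[-0.5, 0, 1, 0, 0, 0, -0.22], [-0.5, 0, 1, 0, 0, 0, -0.22], [0, 0, 1, 0, 0, 0, -0.22], [0, 0, 1, 0, 0, 0, -0.22], [0, 0, 1, 0, 0, 0, -0.22], [0, 0, 1, 0, 0, 0, -0.22], [0, 0, 1, 0, 0, 0, -0.22], [0, 0, 1, 0, 0, 0, -0.22]])

```text
t: 5.35
eef_pos: [0.5687, -0.0331, 0.1177]
tool_rot: [0.0, 0.995, -0.097, -0.002]
contact_force: [-1.1, -0.5, 3.1]
gripper_width: 0.615
```

```bash
python3 -c "
from h import *
plan([.568,-.033,.115],-11.2,1)
"
```

```text
t 5.35 pos [ 0.5687 -0.0331  0.1177] yaw -11.15 tilt z [-0.0046 -0.     -1.    ] F [-1.13 -0.52  3.14] w 0.615
[-0.7, 0.1, 2.7] rz 0.05
```

Emit:
apply_moves(increments=[[0, 0, 1, 0, 0, 0, -0.22], [0, 0, 1, 0, 0, 0, -0.22], [0, 0, 1, 0, 0, 0, -0.22], [0, 0, 1, 0, 0, 0, -0.22], [0, 0, 1, 0, 0, 0, -0.22], [0, 0, 1, 0, 0, 0, -0.22], [0, 0, 1, 0, 0, 0, -0.22], [0, 0, 1, 0, 0, 0, -0.22]])

```text
t: 6.35
eef_pos: [0.5688, -0.0331, 0.1098]
tool_rot: [0.0, 0.995, -0.097, -0.002]
contact_force: [-1.6, -1.1, 6.4]
gripper_width: 0.609
```

```bash
python3 -c "
from h import *
plan([.568,-.033,.115],-11.2,1)
for n,(x,y,w,h,f) in dict(side=(270,170,120,100,6)).items():
    a=imaging.read_camera(n)[:,:,::-1]
    a=cv2.convertScaleAbs(a[y:y+h,x:x+w],alpha=1.4,beta=15)
    cv2.imwrite(f'pics/{n}3.png',cv2.resize(a,None,fx=f,fy=f,interpolation=cv2.INTER_CUBIC))
plan([.568,-.033,.115],-11.2,1)
"
```

```text
t 6.35 pos [ 0.5688 -0.0331  0.1098] yaw -11.16 tilt z [-4.3e-03 -3.0e-04 -1.0e+00] F [-1.62 -1.15  6.38] w 0.609
[-0.8, 0.1, -5.2] rz 0.04
t 6.4 pos [ 0.5688 -0.033   0.1097] yaw -11.16 tilt z [-4.3e-03 -3.0e-04 -1.0e+00] F [-1.27  0.8   5.04] w 0.611
[-0.8, 0.1, -5.3] rz 0.04
```

View pics/side3.png

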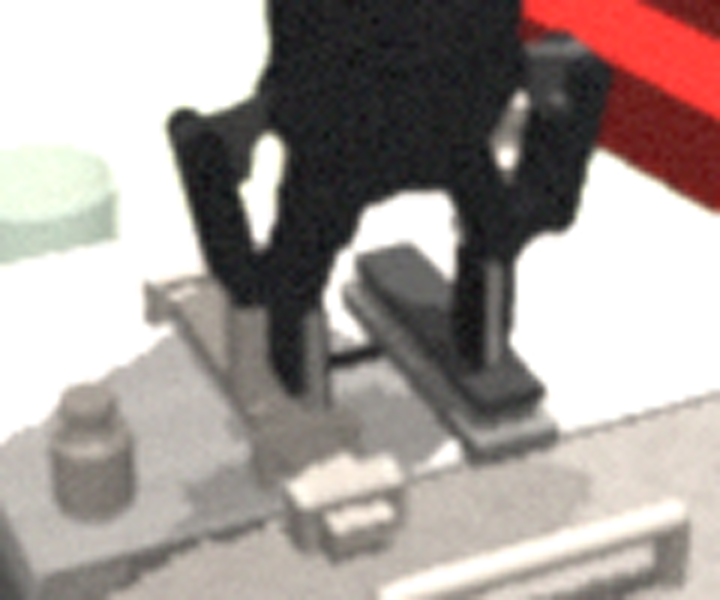

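Emit:
apply_moves(increments=[[0, 0, 0.7, 0, 0, 0, -0.22], [0, -1, 0.5, 0, 0, 0, -0.22], [0, -1.5, 0.2, 0, 0, 0, -0.22], [0, -1.5, 0.1, 0, 0, 0, -0.22], [0, -1.5, 0.1, 0, 0, 0, -0.22], [0, -1.5, 0.1, 0, 0, 0, -0.22], [0, -1.5, 0.1, 0, 0, 0, -0.22], [0, -1, 0.1, 0, 0, 0, -0.22]])

```text
t: 7.4
eef_pos: [0.5689, -0.0328, 0.1088]
tool_rot: [0.006, 0.995, -0.101, -0.004]
contact_force: [-3.4, -1.5, 7.4]
gripper_width: 0.613
```

```bash
python3 -c "
from h import *
plan([.568,-.033,.115],-11.2,1)
"
```

```text
t 7.4 pos [ 0.5689 -0.0328  0.1088] yaw -11.64 tilt z [-0.0086 -0.0113 -0.9999] F [-3.45 -1.55  7.38] w 0.613
[-0.8, 0.4, -6.2] rz -0.44
```

Emit:
apply_moves(increments=[[0, -3, 0.2, 0, 0, 0, -0.22], [0, -3, 0.2, 0, 0, 0, -0.22], [0, -4, 0.2, 0, 0, 0, -0.22], [0, -4, 0.2, 0, 0, 0, -0.22], [0, -3, 0.2, 0, 0, 0, -0.22], [0, -2, 0.2, 0, 0, 0, -0.22], [0, -1, 0.2, 0, 0, 0, -0.22], [0, 0, 0.2, 0, 0, 0, -0.22]])

```text
t: 8.4
eef_pos: [0.5711, -0.029, 0.109]
tool_rot: [0.016, 0.994, -0.109, -0.005]
contact_force: [-2.7, 1.4, 6.0]
gripper_width: 0.608
```

```bash
python3 -c "
from h import *
plan([.568,-.033,.115],-11.2,1)
for n,(x,y,w,h,f) in dict(side=(270,170,120,100,6),wrist=(180,20,280,380,1.5)).items():
    a=imaging.read_camera(n)[:,:,::-1]
    a=cv2.convertScaleAbs(a[y:y+h,x:x+w],alpha=1.4,beta=15)
    cv2.imwrite(f'pics/{n}4.png',cv2.resize(a,None,fx=f,fy=f,interpolation=cv2.INTER_CUBIC))
"
```

```text
t 8.4 pos [ 0.5711 -0.029   0.109 ] yaw -12.52 tilt z [-0.0138 -0.03   -0.9995] F [-2.71  1.4   6.  ] w 0.608
[-2.2, 4.6, -6.0] rz -1.32
```

View pics/side4.png

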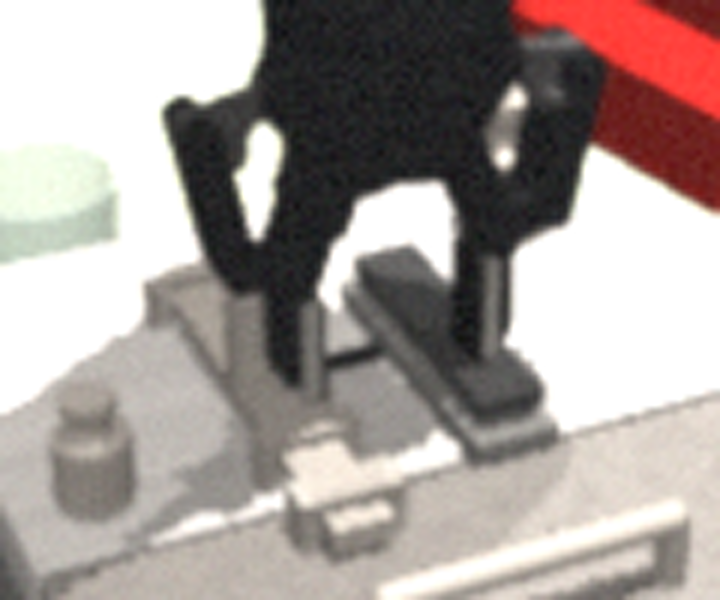

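View pics/wrist4.png

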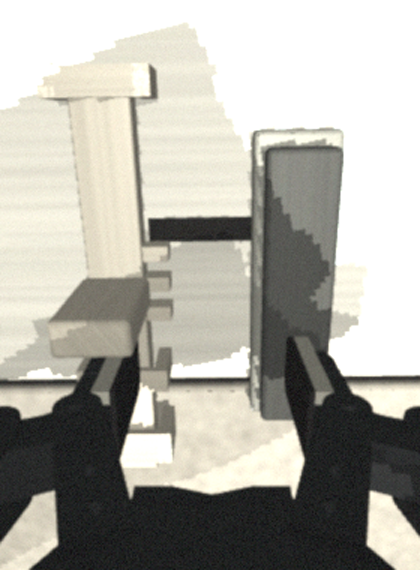

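Emit:
apply_moves(increments=[[0, -5, 0.2, 0.6, 0, -0.3, -0.22], [0, -5, 0.2, 0.6, 0, -0.3, -0.22], [0, -5, 0.2, 0.6, 0, -0.3, -0.22], [0, -5, 0.2, 0.6, 0, -0.3, -0.22], [0, -5, 0.2, 0.6, 0, -0.3, -0.22], [0, -5, 0.2, 0.6, 0, -0.3, -0.22], [0, -5, 0.2, 0.6, 0, -0.3, -0.22], [0, -5, 0.2, 0.6, 0, -0.3, -0.22]])

```text
t: 9.5
eef_pos: [0.5746, -0.0215, 0.1089]
tool_rot: [-0.008, 0.995, -0.101, -0.005]
contact_force: [-6.5, -8.8, 9.9]
gripper_width: 0.61
```

```bash
python3 -c "
from h import *
plan([.568,-.033,.115],-11.2,1)
for n,(x,y,w,h,f) in dict(side=(270,170,120,100,6),wrist=(180,20,280,380,1.5)).items():
    a=imaging.read_camera(n)[:,:,::-1]
    a=cv2.convertScaleAbs(a[y:y+h,x:x+w],alpha=1.4,beta=15)
    cv2.imwrite(f'pics/{n}5.png',cv2.resize(a,None,fx=f,fy=f,interpolation=cv2.INTER_CUBIC))
"
```

```text
t 9.5 pos [ 0.5746 -0.0215  0.1089] yaw -11.54 tilt z [-0.009   0.0161 -0.9998] F [-6.47 -8.77  9.86] w 0.61
[-4.1, 12.6, -6.1] rz -0.34
```

View pics/side5.png

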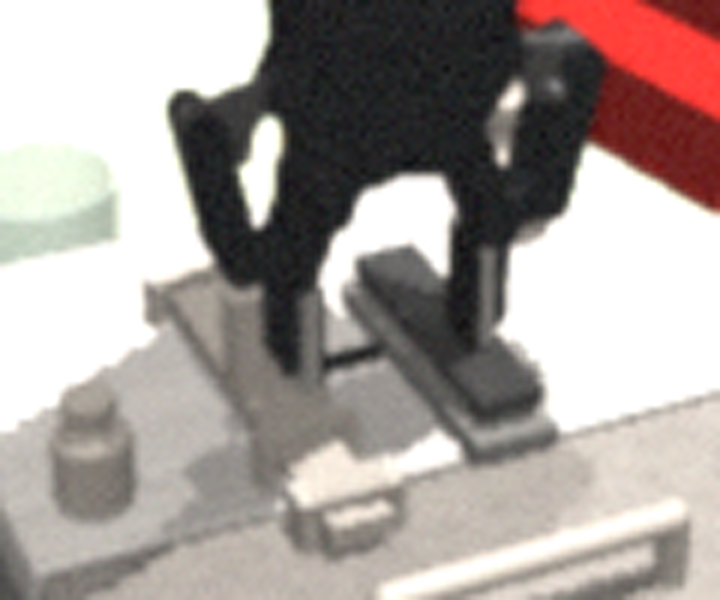

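View pics/wrist5.png

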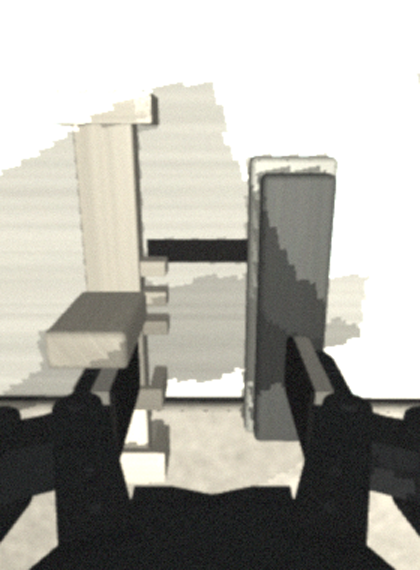

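Run:
```python
from h import *
w=lambda L:np.array(L)/1.5+[180,20]
a=np.radians(-11.2); ex=np.array([np.cos(a),np.sin(a)]); ey=np.array([-ex[1],ex[0]]); o=np.array([.568,-.028])
def show(n,P): 
    d=P[:,:2]-o; q=np.c_[d@ex,d@ey]*1e3; print(n,"case mm",q.round(1).tolist(),"mean",q.mean(0).round(1))
show("lug",plane("wrist",w([(48,335),(127,333),(124,365),(45,366)]),.14))
for z in (.124,.115,.112): show(z,plane("wrist",w([(262,175),(334,177),(254,438)]),z))
print(bot.get_obs()['contact_force'])
print(bot.get_obs()['joint_torque'].round(1), bot.get_obs()['q'].round(3))
```

```text
lug case mm [[-40.3, 28.0], [-17.7, 28.6], [-19.2, 18.5], [-42.3, 18.2]] mean [-29.9  23.3]
0.124 case mm [[20.8, 70.9], [41.6, 70.2], [20.4, -18.6]] mean [27.6 40.9]
0.115 case mm [[21.7, 70.3], [43.9, 69.5], [21.3, -25.5]] mean [29.  38.1]
0.112 case mm [[22.0, 70.0], [44.7, 69.3], [21.6, -27.9]] mean [29.4 37.2]
[-6.60586632 -9.40152675 11.76619042]
[ -5.7 -47.3  -9.9 -22.1  -1.8  -2.5   0.2] [ 0.275  0.501 -0.435  1.873  0.254  0.831 -0.489]
```

Emit:
apply_moves(increments=[[-0.5, -7, 0.1, 0.2, 0, -0.1, -0.22], [-0.5, -7, 0, 0.2, 0, -0.1, -0.22], [-0.5, -7, 0, 0.2, 0, -0.1, -0.22], [-0.5, -7, 0.1, 0.2, 0, -0.1, -0.22], [-0.5, -7, 0, 0.2, 0, -0.1, -0.22], [-0.5, -7, 0, 0.2, 0, -0.1, -0.22], [-0.5, -7, 0.1, 0.2, 0, -0.1, -0.22], [-0.5, -7, 0, 0.2, 0, -0.1, -0.22]])

```text
t: 10.6
eef_pos: [0.5805, 0.0069, 0.109]
tool_rot: [-0.006, 0.994, -0.105, -0.005]
contact_force: [-3.4, -6.6, 4.9]
gripper_width: 0.606
```

```bash
cat >> h.py <<'E'
def case():
    o=bot.get_obs(); a=np.radians(-11.2); ex=np.array([np.cos(a),np.sin(a)]); ey=np.array([-ex[1],ex[0]]); d=o["eef_pos"][:2]-[.568,-.028]
    print("case mm",(d@ex*1e3).round(1),(d@ey*1e3).round(1),"z",(o["eef_pos"][2]*1e3).round(1))
E
python3 -c "
from h import *
plan([.568,-.033,.115],-11.2,1);case()
for n,(x,y,w,h,f) in dict(wrist=(180,20,280,380,1.5)).items():
    a=imaging.read_camera(n)[:,:,::-1]
    a=cv2.convertScaleAbs(a[y:y+h,x:x+w],alpha=1.4,beta=15)
    cv2.imwrite(f'pics/{n}6.png',cv2.resize(a,None,fx=f,fy=f,interpolation=cv2.INTER_CUBIC))
"
```

```text
t 10.6 pos [0.5805 0.0069 0.109 ] yaw -12.04 tilt z [-0.0092  0.013  -0.9999] F [-3.43 -6.65  4.94] w 0.606
[-3.9, 41.6, -6.0] rz -0.84
case mm 5.5 36.7 z 109.0
```

View pics/wrist6.png

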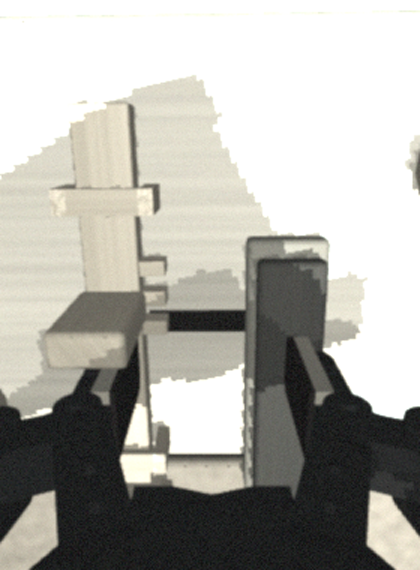

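Emit:
apply_moves(increments=[[-0.5, -6, 0.4, 0.2, 0, -0.2, -0.22], [-0.5, -6, 0.3, 0.2, 0, -0.2, -0.22], [-0.5, -6, 0.2, 0.2, 0, -0.2, -0.22], [-0.5, -6, 0.1, 0.2, 0, -0.2, -0.22], [-0.5, -6, 0.1, 0.2, 0, -0.2, -0.22], [0, -5, 0.1, 0.2, 0, 0, -0.22], [0, -4, 0.1, 0.2, 0, 0, -0.22], [0, -2, 0.1, 0.2, 0, 0, -0.22]])

```text
t: 11.65
eef_pos: [0.5829, 0.015, 0.109]
tool_rot: [0.001, 0.994, -0.105, -0.007]
contact_force: [-2.8, -1.5, 6.8]
gripper_width: 0.613
```

Run:
```python
from h import *
plan([.568,-.033,.115],-11.2,1);case()
for n,(x,y,w,h,f) in dict(side=(270,170,120,100,6),wrist=(180,20,280,380,1.5)).items():
    a=imaging.read_camera(n)[:,:,::-1]
    a=cv2.convertScaleAbs(a[y:y+h,x:x+w],alpha=1.4,beta=15)
    cv2.imwrite(f'pics/{n}7.png',cv2.resize(a,None,fx=f,fy=f,interpolation=cv2.INTER_CUBIC))
```

```text
t 11.65 pos [0.5829 0.015  0.109 ] yaw -12.11 tilt z [-1.500e-02 -5.000e-04 -9.999e-01] F [-2.81 -1.55  6.77] w 0.613
[-4.5, 50.1, -6.0] rz -0.91
case mm 6.2 45.1 z 109.0
```

View pics/wrist7.png

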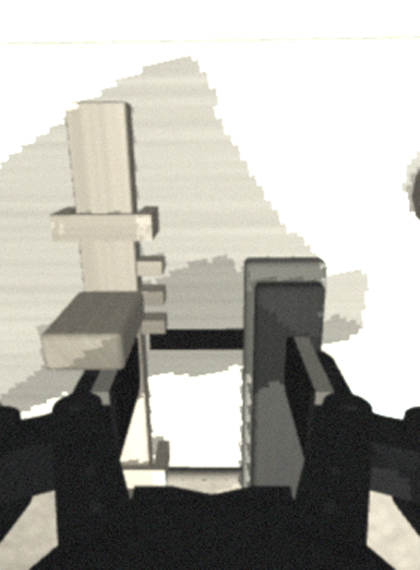

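View pics/side7.png

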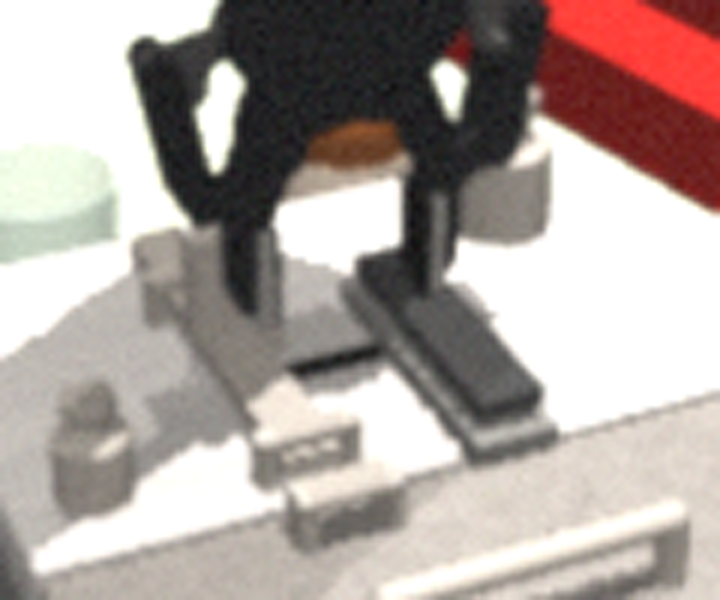

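Run:
```python
from h import *
w=lambda L:np.array(L)/1.5+[180,20]
a=np.radians(-11.2); ex=np.array([np.cos(a),np.sin(a)]); ey=np.array([-ex[1],ex[0]]); o=np.array([.568,-.028])
P=plane("wrist",w([(45,333),(126,333),(123,367),(42,366)]),.14); d=P[:,:2]-o; print(np.c_[d@ex,d@ey]*1e3)
case(); print(bot.get_obs()['contact_force'])
```

```text
[[-39.66816684  67.17710192]
 [-16.64971955  66.97565861]
 [-18.34832293  56.15136023]
 [-41.9494941   56.65217822]]
case mm 6.2 45.1 z 109.0
[-4.59312016 -5.12361436  7.65031109]
```

Emit:
apply_moves(increments=[[0, -6, 0.3, 0.2, 0, 0, -0.22], [0, -6, 0.2, 0.2, 0, 0, -0.22], [0, -6, 0.1, 0.2, 0, 0, -0.22], [0, -3, 0, 0, 0, 0, -0.22], [0, -1, 0, 0, 0, 0, -0.22], [0, 0, 0.1, 0, 0, 0, -0.22], [0, 0, 0.1, 0, 0, 0, -0.22], [0, 0, 0.1, 0, 0, 0, -0.22]])

```text
t: 12.75
eef_pos: [0.5827, 0.0145, 0.1093]
tool_rot: [0.012, 0.994, -0.105, -0.01]
contact_force: [-3.1, -1.0, 5.2]
gripper_width: 0.61
```

Run:
```python
from h import *
plan([.568,-.033,.115],-11.2,1);case()
```

```text
t 12.75 pos [0.5827 0.0145 0.1093] yaw -12.05 tilt z [-0.0231 -0.0221 -0.9995] F [-3.06 -0.98  5.24] w 0.61
[-4.5, 49.5, -5.7] rz -0.85
case mm 6.2 44.5 z 109.3
```

Emit:
apply_moves(increments=[[0, 0, -2, 0, 0, 0, -0.22], [0, 0, -4, 0, 0, 0, -0.22], [0, 0, -6, 0, 0, 0, -0.22], [0, 0, -10, 0, 0, 0, -0.22], [0, 1, -15, 0, 0, 0, -0.22], [0, 1, -20, 0, 0, 0, -0.22], [0, 1, -25, 0, 0, 0, -0.22], [0, 0, -20, 0, 0, 0, -0.22]])

```text
t: 13.75
eef_pos: [0.584, 0.0138, 0.2161]
tool_rot: [0.012, 0.994, -0.105, -0.011]
contact_force: [0.1, 0.0, -0.2]
gripper_width: 0.607
```

Run:
```python
from h import *
plan([.568,-.033,.115],-11.2,1);case()
import pickle
pickle.dump(imaging.get_calibration('wrist'),open('w8.pkl','wb'))
for n,(x,y,w,h,f) in dict(side=(270,170,120,100,6),wrist=(180,20,280,380,1.5)).items():
    a=imaging.read_camera(n)[:,:,::-1]
    a=cv2.convertScaleAbs(a[y:y+h,x:x+w],alpha=1.4,beta=15)
    cv2.imwrite(f'pics/{n}8.png',cv2.resize(a,None,fx=f,fy=f,interpolation=cv2.INTER_CUBIC))
```

```text
t 13.75 pos [0.584  0.0138 0.2161] yaw -12.08 tilt z [-0.0245 -0.021  -0.9995] F [ 0.05  0.04 -0.17] w 0.607
[-5.9, 49.1, 101.1] rz -0.88
case mm 7.6 44.1 z 216.1
```

View pics/wrist8.png

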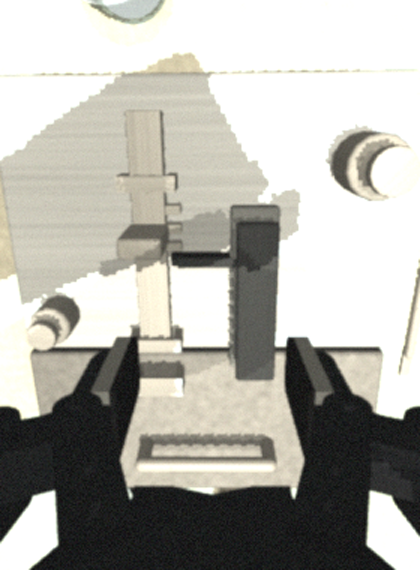

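View pics/side8.png

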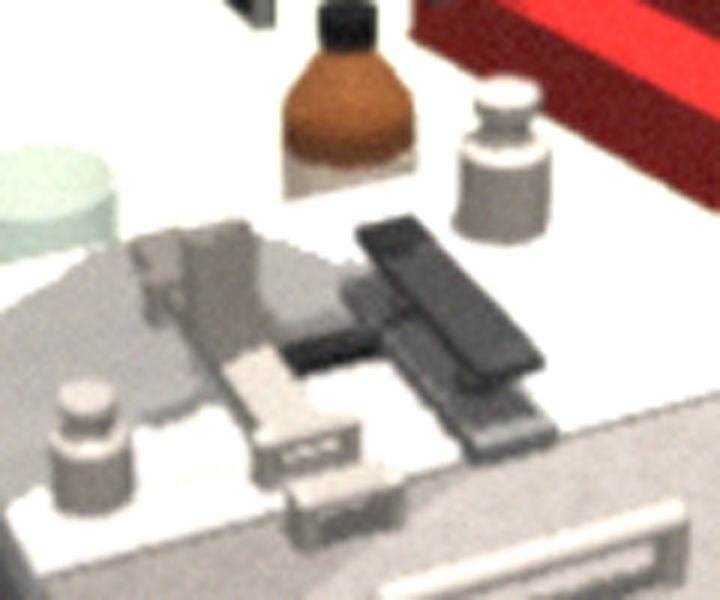

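Run:
```python
from h import *
import pickle
c=pickle.load(open('w8.pkl','rb'))
w=lambda L:np.array(L)/1.5+[180,20]
a=np.radians(-11.2); ex=np.array([np.cos(a),np.sin(a)]); ey=np.array([-ex[1],ex[0]]); o=np.array([.568,-.028])
P=plane("wrist",w([(118,240),(163,240),(163,258),(118,258)]),.14,c); d=P[:,:2]-o; print("lug",(np.c_[d@ex,d@ey]*1e3).round(1).tolist())
b=bot.get_obs(); print(b['t'],b['contact_force'].round(2),abs(b['joint_vel']).max())
print(bot.hand_in())
```

```text
lug [[-41.5, 65.7], [-18.3, 65.4], [-18.8, 55.8], [-42.4, 56.0]]
13.85 [ 0.85  1.06 -0.6 ] 0.043596799974129026
the job is handed in; nothing more can be done
None
```

I pressed the catch to about its stop with one fingertip and held it there while the other fingertip pushed the lug to its stop. Then I lifted straight off and handed the job in at about 13.9 s.

**Last checks**
- **Bolt:** the lug's -y face moved from about y = 15 mm to 56 mm in case axes. That is about 41 mm by camera (±2 mm), so it agrees with the full 40 mm. An extra push moved it no further.
- **Catch:** after release its corner is back at its starting side-view pixel, (361, 230) against (360, 231) at the start. So it has sprung up behind the last tooth.
- **Robot:** the fingertips are about 90 mm above the catch. The wrist force is at noise level, and the arm was almost still at hand-in (largest joint speed 0.04 rad/s).
- **Bystanders:** both weights and the bottle look upright in the last pictures. I did not measure the positions of any bystander again.

**What went wrong on the way:** the first small pushes (1.5–4 mm per row) mostly stuck on fingertip friction and tilted the hand by under 2 degrees. Steps of 5–7 mm per row got the bolt moving. The tool also drifted about 5 mm sideways, but both fingertips stayed on their parts.

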